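Hang the meter cover on its peg

ROBOT

A 6-joint arm with a two-finger parallel gripper is mounted at the origin on the work surface. World frame = base frame: x ahead of the robot, y to its left, z up, the work surface at z = 0. Lengths are in m, angles in rad, forces in N, time in s.
With the tool pointing down it reaches from about 0.375 to 0.825 m from the base axis. Payload 5.5 kg.
Tool frame: the origin (TCP) lies at the very end of the fingers, on their centre line; the grasp point (between the pads) lies bot.grip_point_offset behind it (bot.grip_point_offset is the distance from the TCP to the grasp point, in m); z points along the fingers, y is the direction in which the jaws open and shut (so a half turn about z gives the same grasp; the last joint's range is limited). The gripper opens to 85 mm and grips with 20 to 120 N. Pads are 22 mm wide; open, the fingers measure 114 mm over their backs; the gripper's body (76 mm by 85 mm) begins 54 mm behind the grasp point. The pads swing forward as they close: fully open they stand 13 mm farther back than shut.
Start: joints at [1.265, 0.314, -0.047, 1.21, 0, 1.571], TCP at [0.181, 0.572, 0.231] pointing down, gripper open.
Joint ranges: [-2.67, 2.67], [-0.69, 1.73], [-1.03, 1.25], [-2.08, 2.16], [-1.42, 1.45], [-3.14, 3.14]. Speed limits (rad/s): [2.39, 2.39, 3.01, 3.14, 3.14, 3.14].

INTERFACE

Orientations are given as a unit quaternion [x, y, z, w].
In Python, from station import bot gives the robot as it stands. Calls block until the motion is done:
- bot.move_pose(position, orientation): joint-space move of the TCP to a pose.
- bot.line_to(position, velocity=0.15, frame=None, force_limit=None): straight line of the TCP; frame=None keeps the orientation; velocity is the mean speed in m/s. With force_limit (N) it stops when the force on the tool has changed by that much, and returns True; else False.
- bot.move_j(angles): joint-space move.
- bot.set_gripper(opening, f_grip=None): opening from 0.0 (shut) to 1.0 (fully open); f_grip is the grip in N (None keeps the last); returns when the fingers have stopped.
- bot.sleep(seconds).
- bot.solve_ik(position, orientation): joint angles nearest the present ones, or None.
- bot.observe(): the state.
- bot.camera(name): name is "scene" or "top" or "wrist"; returns the picture (420x560x3 uint8, blue, green, red); there is no depth.
- bot.calibration(name): a dict with "camera_matrix" (3x3 intrinsics, pixels), "D" ([k1, k2, p1, p2, k3] as OpenCV has them; the pictures are not rectified), "rvec" (rotation vector, rad) and "tvec" (3), from world to camera coordinates, as OpenCV has them. Camera axes: x right, y down, z forward; pixel columns grow to the right and rows downward; lengths in m; the calibration is good to about 2 mm. A picture is of the moment at which its call begins: read the wrist's pose just before it. calibration takes no time and is no camera call; for the wrist camera it gives the pose at the moment of the call.
A pose or a line that the arm cannot do raises bot.IKError and nothing moves.
- bot.sign_off(): hands the job in, once; it reports no verdict.
The state is a dict: "clock": time; "joint_positions": joint angles; "qd": joint speeds; "effort": joint torques, N m; "eef_pos": TCP position; "tool_rot": TCP orientation; "force": force on the tool from outside, world axes, zero at the start; "moment": the same for the moment, N m; "opening": opening from 0.0 (shut) to 1.0 (fully open).
Only numpy, scipy, OpenCV 4.12 (cv2) and the standard library are available. Lean on these libraries where they do the work, as an engineer would, in place of code of your own. Each camera call takes 0.05 s, during which the arm holds its last target. There are 200 camera calls.

TASK

Lift the loose metal cover off the water meter and hang it by its eye on the slimmer of the two leaning pegs, pushed down the peg until its lug is home against the collar, with the round cap hanging below the eye. Do not force it against the stand, and leave all the meters standing where they are; then let go.

Things in the scene. Friction and masses are not known exactly. Their poses are not given: they have to be found in the camera images.
- cover: Plain aluminium cover, loose on a meter. Round cap 104 mm across: skirt 97 mm inside, 0 to 8 mm above the origin; plate 8 to 16 mm. Upright fin to grip, 60 mm along x, 14 mm thick, 16 to 50 mm up. Flat lug 44 mm wide, 8 to 16 mm up, sticks out to x = 102 mm with a round eye 17.5 mm across. About 0.22 kg. Origin: centre of the skirt's lower edge; z up, x towards the eye.
- cover_eye (a point): Centre of the eye at the lug's underside: 85 mm along the cover's x, 8 mm above its origin. Axes as the cover.
- cover_fin (a point): Middle of the fin's top edge, 50 mm above the cover's origin. Axes as the cover.
- meter: Water meter under the cover: blue body 90 mm across, a port to 70 mm in front and behind, brass ring on top 92 mm across (the skirt goes over it, 2.5 mm play), 110 mm high, 1.5 kg, loose on the bench. The cover's plate rests on the ring. Origin: centre of the underside, z up.
- meter_b: Another water meter, with a blue flap lid instead of the cover, about 122 mm high. Leave it. Origin: centre of the underside.
- stand: Stand bolted to the bench: foot 100 by 110 mm, 12 mm high; grey post 50 mm wide, from x = 10 to 40 mm, 160 mm high. A crossbar 80 mm long (along y) on its top carries the slim peg, which leans to the front (-x) and up. Origin: on the bench under the foot, z up.
- peg_middle (a point): Slim peg's place if clamped mid-crossbar; it is in fact clamped up to 12 mm to either side along y, unmeasured: look or feel for it. Point: centre of the collar face the lug rests on, 190 mm up. Peg 14 mm in diameter, 50 mm long, last 4 mm chamfered to 10 mm; collar 24 mm across. Axes: z along the peg to its tip, 40 degrees from vertical to the stand's front; y level; x up and back over the post.
- wide_peg_middle (a point): The same point on the other stand, alike but with a thick peg 26 mm in diameter (too thick for the eye) and a 36 mm collar. Not used; keep clear of it. Axes as peg_middle.
There are look-alikes about, which are no part of the job. Of the things like the cover, leave any that is pink; of the rest the larger one is meant.

How it is judged:
By the outcome, as a careful person would: the job done as asked, in the order asked, and still so for the second after the job is handed in, with the robot touching nothing.
It also fails if it takes over 46 s, if anything falls off the work surface, if the arm or the gripper's body presses on something with over 40 N, if the wrist force passes 120 N, or if a joint passes its speed limit or range.

## Working session

There is one attempt and no reset: what is moved stays moved. The work goes in short steps, each a Python script; the robot and the scene stay as the last script left them, time stands still between calls to the robot, and variables do not carry over. Pictures are saved under pics/ and viewed, and the job is handed in when it is done.

```bash
mkdir -p pics; ls
python3 - <<'E'
from station import bot
import cv2
for n in ("scene","top","wrist"):
    cv2.imwrite(f"pics/{n}0.png",bot.camera(n)); c=bot.calibration(n); print(n,{k:__import__('numpy').round(v,4).tolist() for k,v in c.items()})
o=bot.observe();print(o['clock'],o['eef_pos'],o['tool_rot'],bot.grip_point_offset)
E
```

```text
pics
scene {'camera_matrix': [[430.6984, 0.0, 271.7771], [0.0, 430.6984, 210.3513], [0.0, 0.0, 1.0]], 'D': [-0.0181, 0.0, 0.0, 0.0, 0.0], 'rvec': [1.0366, 2.338, -1.148], 'tvec': [0.2836, -0.0715, 1.4923]}
top {'camera_matrix': [[389.0553, 0.0, 279.2213], [0.0, 389.0553, 209.6317], [0.0, 0.0, 1.0]], 'D': [-0.0589, 0.0, 0.0, 0.0, 0.0], 'rvec': [2.2256, -2.1887, 0.0438], 'tvec': [-0.0257, 0.3841, 1.1095]}
wrist {'camera_matrix': [[359.6654, 0.0, 279.961], [0.0, 359.6654, 205.4833], [0.0, 0.0, 1.0]], 'D': [0.02, 0.0, 0.0, 0.0, 0.0], 'rvec': [-2.305, -1.6899, -0.2841], 'tvec': [-0.5995, -0.0422, 0.3796]}
0.15 [0.18050156 0.57173498 0.23062252] [ 1.52303142e-01  9.88333601e-01 -6.60097055e-04 -1.05821869e-04] 0.0187
```

View pics/scene0.png

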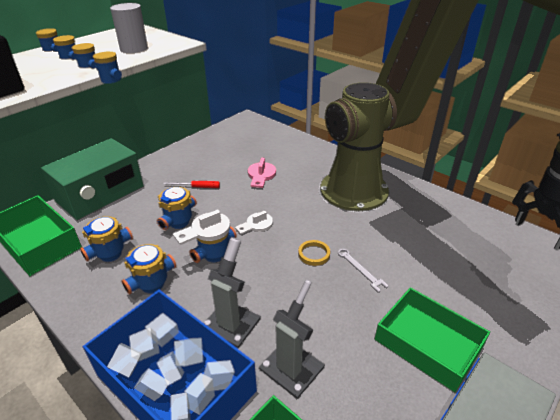

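View pics/top0.png

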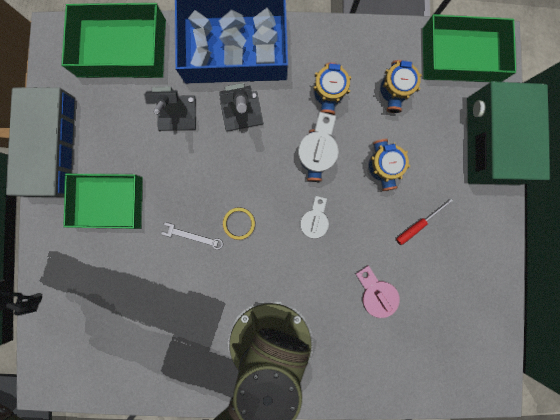

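View pics/wrist0.png

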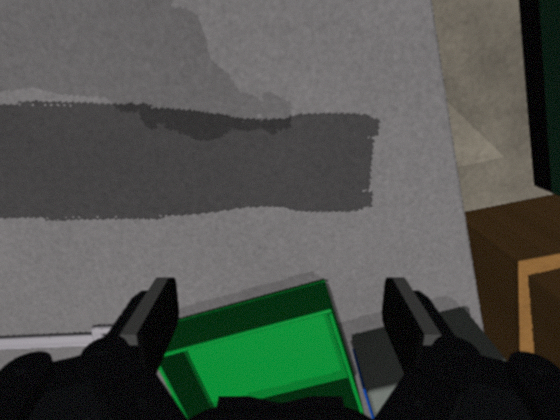

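The cover-like things in the top view are a large white cover on a meter at (318,152), a small white one on the bench at (315,222), and a pink one at (380,298). The large one on the meter fits: it isn't pink and it's the larger of the other two. The slim peg looks like the one on the stand near (170,108), and the thick one is near (240,105). I'll confirm both in enlarged crops.

```bash
cat > h.py <<'E'
import numpy as np, cv2
from scipy.spatial.transform import Rotation as R
from station import bot
def ray(c,uv):
    K,D=np.array(c['camera_matrix']),np.array(c['D']); r=cv2.Rodrigues(np.array(c['rvec']))[0]; t=np.array(c['tvec']).ravel()
    n=cv2.undistortPoints(np.array(uv,float).reshape(-1,1,2),K,D).reshape(-1,2)
    d=np.c_[n,np.ones(len(n))]@r; return -r.T@t, d
def onplane(c,uv,z):
    o,d=ray(c,uv); return o+d*((z-o[2])/d[:,2])[:,None]
def proj(c,P):
    return cv2.projectPoints(np.array(P,float).reshape(-1,1,3),np.array(c['rvec']),np.array(c['tvec']),np.array(c['camera_matrix']),np.array(c['D']))[0].reshape(-1,2)
def tri(c1,u1,c2,u2):
    o1,d1=ray(c1,u1);o2,d2=ray(c2,u2);d1,d2=d1[0],d2[0]
    s=np.linalg.lstsq(np.c_[d1,-d2],o2-o1,rcond=None)[0]
    a,b=o1+s[0]*d1,o2+s[1]*d2; return (a+b)/2,np.linalg.norm(a-b)
E
python3 - <<'E'
from h import *
t=cv2.imread('pics/top0.png');s=cv2.imread('pics/scene0.png')
a=cv2.resize(t[90:190,270:370],(400,400),interpolation=cv2.INTER_CUBIC); b=cv2.resize(t[70:170,140:270][:, :130],(400,308),interpolation=cv2.INTER_CUBIC)
cv2.imwrite('pics/ca.png',np.vstack([a])); cv2.imwrite('pics/cb.png',cv2.resize(t[75:145,140:270],(780,420),interpolation=cv2.INTER_CUBIC))
cv2.imwrite('pics/cc.png',cv2.resize(s[190:400,160:340],(514,600),interpolation=cv2.INTER_CUBIC))
c=bot.calibration('top')
m=((t.min(2)>150)).astype(np.uint8); m[:, :290]=0;m[:,345:]=0;m[:105]=0;m[185:]=0
k,l,st,ce=cv2.connectedComponentsWithStats(m); print(st[1:],ce[1:])
E
```

```text
[[ 299  112   40   59 1457]] [[319.56691833 145.36376115]]
```

View pics/ca.png

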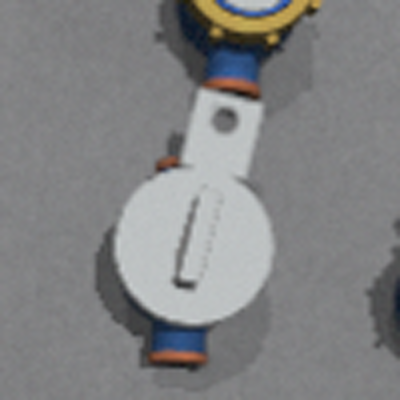

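View pics/cb.png

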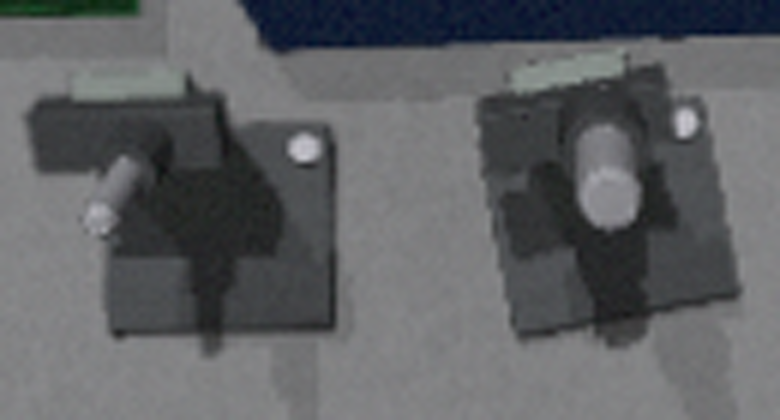

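View pics/cc.png

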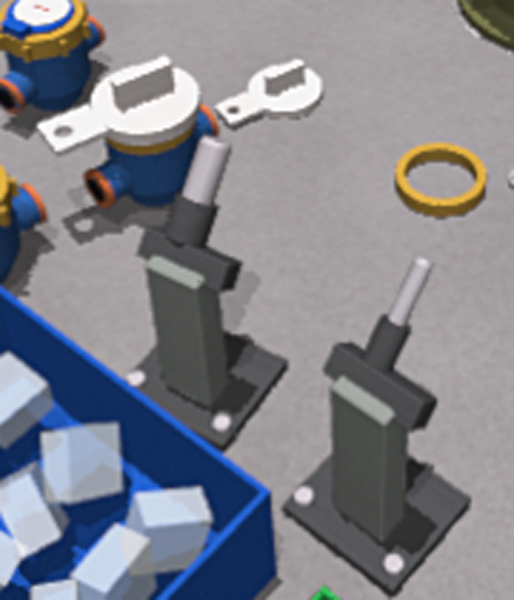

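The crops confirm it. The large white cover sits on the meter, with its disc centre at about (318.5,151.3) and its eye at (326.3,120.3). The small one lies on the bench. The slim peg is on the left stand in the top view, with its tip at about (156.7,111.7) there and (307.8,282.4) in the scene view. Next I'll compute positions and check poses and IK.

Run:
```python
from h import *
t=bot.calibration('top');s=bot.calibration('scene')
eye=onplane(t,[[326.25,120.25]],.114)[0]; cen=onplane(t,[[318.5,151.25]],.118)[0]
print('eye',eye,'cen',cen,np.linalg.norm((eye-cen)[:2]),np.degrees(np.arctan2(*(eye-cen)[1::-1])))
fin,e=tri(t,[[270+198/4,90+236/4]],s,[[160+143*.35,190+83*.35]]);print('fin~',fin,e)
eye2=onplane(s,[[160+64*.35,190+131*.35]],.118);print('eye scene',eye2)
tip,e=tri(t,[[156.7,111.7]],s,[[307.8,282.0]]);print('tip',tip,e)
col,e=tri(t,[[140+143/6,75+157/6]],s,[[299.4,302.8]]);print('col',col,e, tip-col)
f=onplane(t,[[158.7,130.3],[195.8,129.8],[195.5,95.8]],.012);print('foot',f)
w=bot.calibration('wrist');o=bot.observe();r=cv2.Rodrigues(np.array(w['rvec']))[0];cp=-r.T@np.array(w['tvec']).ravel()
T=R.from_quat(o['tool_rot']); print('cam in tool',T.inv().apply(cp-o['eef_pos']),'axes\n',(T.inv().as_matrix()@r.T).round(3)); print(T.as_matrix().round(2))
```

```text
eye [ 0.61766496 -0.1381621   0.114     ] cen [ 0.53439188 -0.11825946  0.118     ] 0.08561846765116995 -13.441782263388552
fin~ [ 0.53619893 -0.11801647  0.13398705] 0.0029491870418852963
eye scene [[ 0.61870214 -0.13446114  0.118     ]]
tip [0.60255454 0.27339817 0.22358596] 0.0004765614901145029
col [0.6352987  0.27241205 0.1883577 ] 0.01092529208923771 [-0.03274416  0.00098611  0.03522826]
foot [[0.60802822 0.33326346 0.012     ]
 [0.61074047 0.22538198 0.012     ]
 [0.71074641 0.22928969 0.012     ]]
cam in tool [ 8.46792018e-02 -3.72037252e-05 -1.41386974e-01] axes
 [[ 0.    -0.945 -0.328]
 [ 1.    -0.     0.001]
 [-0.001 -0.328  0.945]]
[[-0.95  0.3  -0.  ]
 [ 0.3   0.95 -0.  ]
 [ 0.   -0.   -1.  ]]
```

```bash
cat >> h.py <<'E'
def rot(x,z):
    x=np.array(x)/np.linalg.norm(x); z=np.array(z)/np.linalg.norm(z); return np.c_[x,np.cross(z,x),z]
def qd(yaw): return R.from_matrix(rot([np.cos(yaw),np.sin(yaw),0],[0,0,-1])).as_quat()
def pegR(yaw):  # columns: peg x,y,z in world
    a=np.radians(40); return R.from_euler('z',yaw).as_matrix()@np.array([[np.cos(a),0,-np.sin(a)],[0,1,0],[np.sin(a),0,np.cos(a)]])
def toolq(P): return R.from_matrix(P@np.diag([1,-1,-1])).as_quat()
E
python3 - <<'E'
from h import *
q=qd(np.radians(-13.4))
P=pegR(np.radians(1.8)); tip=np.array([.603,.2734,.226])
for n,p,o in [('pre',[.534,-.118,.26],q),('gr',[.534,-.118,.124],q),('pp',tip-P[:,0]*.085+P[:,2]*(.014+.05),toolq(P)),('in',tip-P[:,0]*.085+P[:,2]*(.014-.05),toolq(P))]:
    print(n,p,bot.solve_ik(p,o))
p=bot.observe()['eef_pos']; bot.line_to([p[0],p[1],.34],velocity=.25)
bot.move_pose([.534,-.118,.26],q)
cv2.imwrite('pics/w1.png',bot.camera('wrist')); o=bot.observe();print(o['clock'],o['eef_pos'])
E
```

```text
pre [0.534, -0.118, 0.26] [-0.21747894  0.20321354 -0.12556948  1.2420133   0.         -3.12519748]
gr [0.534, -0.118, 0.124] [-0.21747894  0.28206904 -0.34360787  0.94511942  0.         -3.12519748]
pp [0.49680024 0.27006254 0.2203899 ] [ 0.74738561 -0.14780194 -0.81513467  0.33908595 -0.43553245 -2.55375403]
in [0.56104729 0.27208158 0.14378545] [ 0.6509168   0.05524161 -0.84214809  0.0740666  -0.38247852 -2.64158763]
4.6667 [ 0.53409575 -0.11774861  0.26000206]
```

View pics/w1.png

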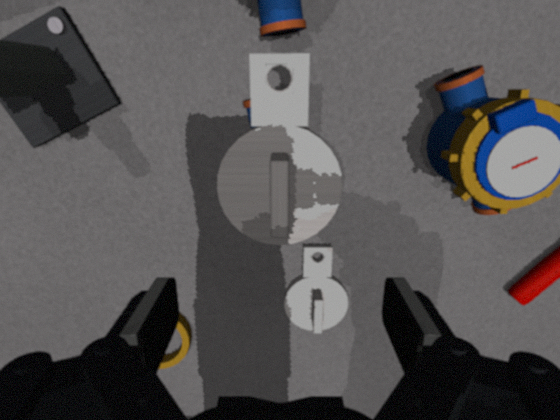

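The wrist view shows the cover lined up with the image vertical: disc centre about (280,185), eye (279,77), fin column about 280. I'll refine the position and grasp.

Run:
```python
from h import *
c=bot.calibration('wrist')
e=onplane(c,[[278.5,77]],.115)[0]; d=onplane(c,[[280,184.5]],.118)[0]
v=(e-d)[:2]; yaw=np.arctan2(v[1],v[0]); print(e,d,np.linalg.norm(v),np.degrees(yaw))
cen=(e[:2]-.085*v/np.linalg.norm(v)+d[:2])/2; print(cen)
q=qd(np.radians(-13.4))
bot.line_to([*cen,.18],velocity=.2)
print(bot.line_to([*cen,.125],velocity=.06,force_limit=8), bot.observe()['eef_pos'])
bot.set_gripper(0.0,70); o=bot.observe(); print(o['opening'],o['force'],o['clock'])
print(bot.line_to([*cen,.175],velocity=.06)); bot.line_to([*cen,.30],velocity=.2)
o=bot.observe();print(o['opening'],o['force'],o['moment'],o['clock'],o['eef_pos'])
cv2.imwrite('pics/w2.png',bot.camera('wrist'));cv2.imwrite('pics/s2.png',bot.camera('scene'))
```

```text
[ 0.61902936 -0.13667166  0.115     ] [ 0.5384356  -0.11867351  0.118     ] 0.08257897729871559 -12.588696330773498
[ 0.53725419 -0.11840968]
False [ 0.53758028 -0.11848674  0.12537355]
0.15064293947314195 [-0.06782014  1.11389592  3.06865615] 6.9333
False
0.1507093290791017 [-0.63554621 -0.34225749 -2.95673613] [ 0.01435428  0.06320736 -0.00477391] 8.6917 [ 0.53668686 -0.11829006  0.2986618 ]
```

View pics/w2.png

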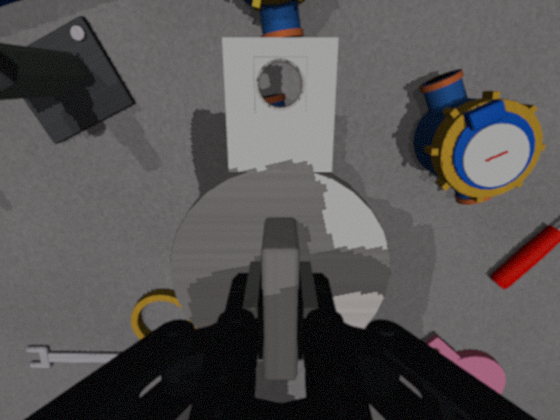

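View pics/s2.png

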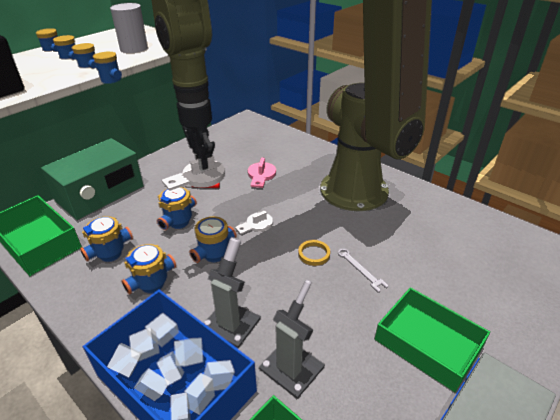

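The cover is lifted cleanly with the meter still standing. The eye is visible at about (280,83), which gives its position in the tool frame. Next I'll move beside the slim peg, offset 50 mm along +y, and look down the peg axis.

Run:
```python
from h import *
def intool(c,o,uv,zt):
    T=R.from_quat(o['tool_rot']).as_matrix(); O,d=ray(c,uv); O=T.T@(O-o['eef_pos']); d=d@T
    return O+d*((zt-O[2])/d[:,2])[:,None]
o=bot.observe();c=bot.calibration('wrist')
print('eye,tipL,tipR in tool',intool(c,o,[[280,83],[223,38],[338,38],[258,83],[302,83],[280,59],[280,107]],.0074).round(4).tolist())
bot.line_to([.53,-.115,.38],velocity=.25)
P=pegR(np.radians(1.8)); tip=np.array([.603,.2734,.226]); ev=tip+P[:,2]*.06+P[:,1]*.05
p=ev-P[:,0]*.085+P[:,2]*.014
bot.move_pose(p+[0,0,.08],toolq(P)); bot.line_to(p,velocity=.15); bot.sleep(.2)
o=bot.observe();print(o['eef_pos'],p,o['tool_rot'],o['clock'],o['force'])
c=bot.calibration('wrist');cv2.imwrite('pics/w3.png',bot.camera('wrist'));cv2.imwrite('pics/s3.png',bot.camera('scene'))
print(proj(c,[tip,tip-P[:,2]*.05]))
```

```text
eye,tipL,tipR in tool [[0.0837, -0.0, 0.0074], [0.0996, -0.0214, 0.0074], [0.0996, 0.0217, 0.0074], [0.0837, -0.0086, 0.0074], [0.0837, 0.0086, 0.0074], [0.0924, -0.0, 0.0074], [0.0747, -0.0, 0.0074]]
[0.48955588 0.32045178 0.22968819] [0.488805   0.31983596 0.22805034] [ 0.93927996  0.01433843  0.34279678 -0.0061583 ] 11.7833 [-0.09368669  0.44610418 -2.29488554]
[[369.29586045  81.25574844]
 [352.63704169  81.22427543]]
```

View pics/w3.png

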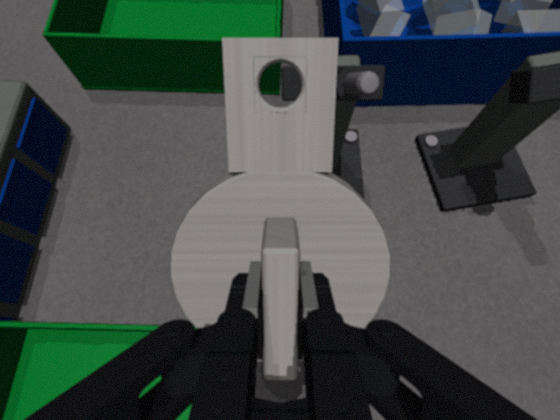

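View pics/s3.png

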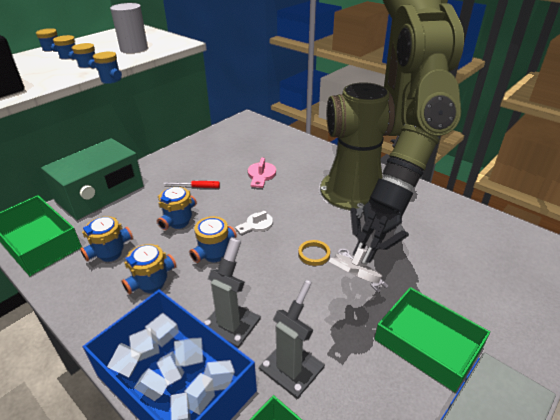

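The peg tip appears at about (370,82), against a predicted (369,81), so the estimate was good. I'll crop for precision.

Run:
```python
import cv2
t=cv2.imread('pics/w3.png'); cv2.imwrite('pics/w3c.png',cv2.resize(t[30:150,230:390],(800,600),interpolation=cv2.INTER_CUBIC))
```

```text
(no output)
```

View pics/w3c.png

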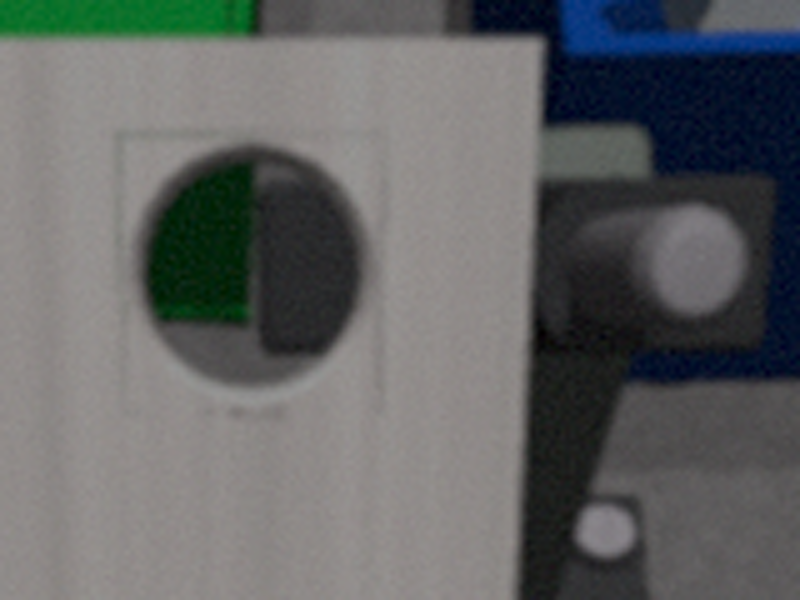

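Peg end centre is at (368.8,82.2) and the eye at about (280.8,84). I'll align the eye over the tip about 12 mm out and look through it.

```bash
cat >> h.py <<'E'
def intool(c,o,uv,zt):
    T=R.from_quat(o['tool_rot']).as_matrix(); O,d=ray(c,uv); O=T.T@(O-o['eef_pos']); d=d@T
    return (O+d*((zt-O[2])/d[:,2])[:,None])
def goto(p,v=.1):  # line with steady-state correction
    bot.line_to(p,velocity=v); bot.sleep(.15); e=np.array(p)-bot.observe()['eef_pos']; bot.line_to(np.array(p)+e,velocity=.03); bot.sleep(.15); return e
E
python3 - <<'E'
from h import *
o=bot.observe();c=bot.calibration('wrist');T=R.from_quat(o['tool_rot']).as_matrix()
tip0=np.array([.603,.2734,.226]); zt=(T.T@(tip0-o['eef_pos']))[2]
pt=intool(c,o,[[368.8,82.2]],zt)[0]; ey=intool(c,o,[[280.8,84]],.0074)[0]
print('tip tool',pt,'world',T@pt+o['eef_pos'],'eye',ey)
d=pt-ey; d[2]=zt-(.0154+.012)   # lug underside at tool z .0154
p=o['eef_pos']+T@d; print(goto(p)); o=bot.observe();print(o['eef_pos']-p,o['clock'],o['force'],R.from_quat(o['tool_rot']).as_matrix()[:,2])
b=bot.camera('wrist');cv2.imwrite('pics/w4c.png',cv2.resize(b[30:150,200:360],(800,600),interpolation=cv2.INTER_CUBIC))
s=bot.camera('scene');cv2.imwrite('pics/s4c.png',cv2.resize(s[220:370,230:430],(800,600),interpolation=cv2.INTER_CUBIC))
E
```

```text
tip tool [0.08281575 0.05028048 0.07462172] world [0.60212246 0.273484   0.22526465] eye [0.08256788 0.00028565 0.0074    ]
[-0.00013166 -0.00075188 -0.00060426]
[-0.00017322 -0.00066391 -0.00058367] 13.2667 [-0.16586273 -0.17559049 -2.47723689] [ 0.6424748   0.02031007 -0.76603762]
```

View pics/w4c.png

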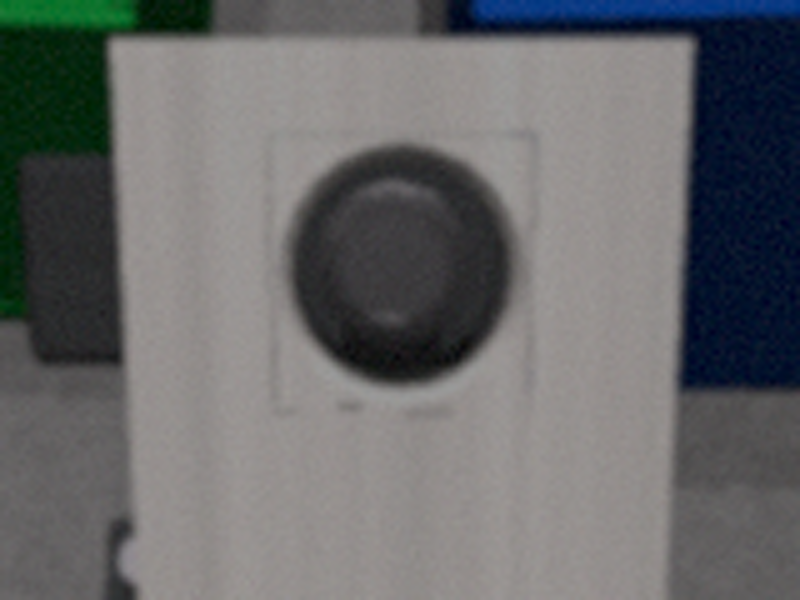

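View pics/s4c.png

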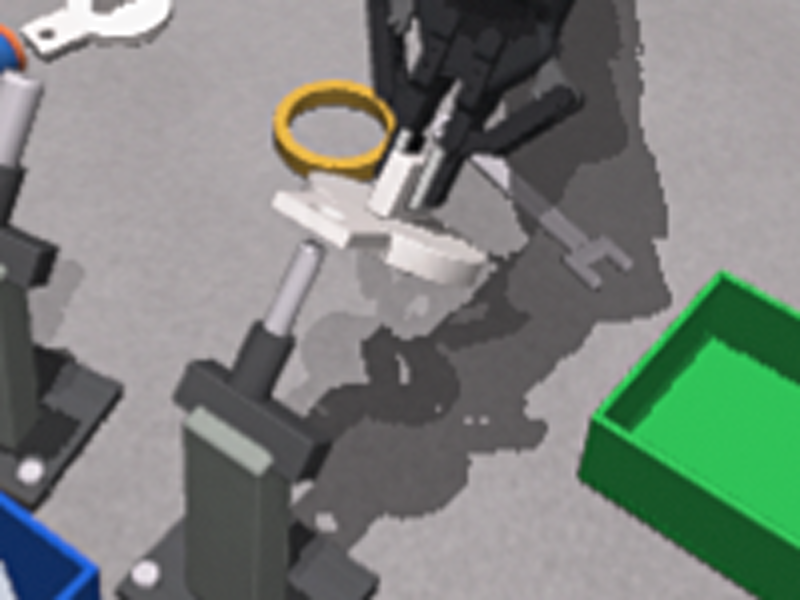

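Through the eye, the peg tip is about 2 px left of and slightly above centre, roughly 1 mm off. I'll correct that and push on, force-limited.

Run:
```python
from h import *
o=bot.observe();c=bot.calibration('wrist');T=R.from_quat(o['tool_rot']).as_matrix();z=T[:,2]
pt=intool(c,o,[[278.4,80.6]],.0274)[0]; ey=intool(c,o,[[280.5,83.6]],.0074)[0]; d=pt-ey; d[2]=0; print('shift tool',d)
p0=o['eef_pos']+T@d
for a in (.006,.024,.042):
    b=p0-bot.observe()['eef_pos']; 
    h=bot.line_to(p0+z*a,velocity=.04,force_limit=12); bot.sleep(.1); o2=bot.observe()
    print(a,h,'err tool',(T.T@(o2['eef_pos']-p0)).round(4),'F tool',(T.T@(np.array(o2['force'])-o['force'])).round(1),o2['clock'])
    w=bot.camera('wrist');cv2.imwrite(f'pics/w5_{int(a*1000)}.png',cv2.resize(w[30:150,200:360],(400,300),interpolation=cv2.INTER_CUBIC))
    if h: break
import glob
cv2.imwrite('pics/w5.png',np.hstack([cv2.imread(f) for f in sorted(glob.glob('pics/w5_*.png'))[:2]]))
```

```text
shift tool [ 0.0010896  -0.00091402  0.        ]
0.006 False err tool [-0.0001  0.0001  0.0062] F tool [ 1.4  0.1 -0.3] 13.7667
0.024 False err tool [ 0.0001 -0.      0.024 ] F tool [ 1.3 -0.4 -0.6] 14.5167
0.042 False err tool [ 0.    -0.     0.042] F tool [ 0.5 -0.2 -0.6] 15.2667
```

View pics/w5.png

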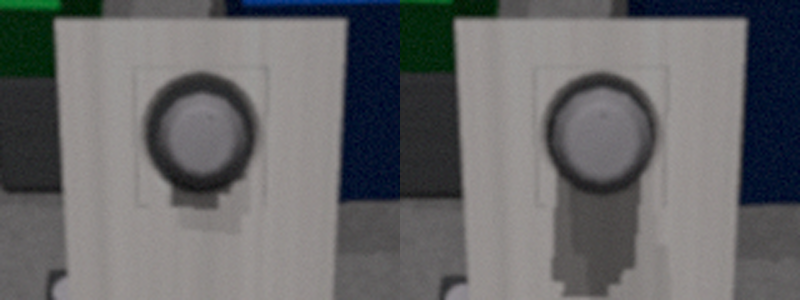

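The peg is centred in the eye and the forces are negligible. Now down to the collar.

Run:
```python
from h import *
o=bot.observe();T=R.from_quat(o['tool_rot']).as_matrix();z=T[:,2];p=np.array(o['eef_pos'])
h=bot.line_to(p+z*.032,velocity=.025,force_limit=8); bot.sleep(.1); o2=bot.observe()
print(h,'moved',(T.T@(o2['eef_pos']-p)).round(4),'F tool',(T.T@(np.array(o2['force'])-o['force'])).round(1),o2['clock'])
w=bot.camera('wrist');s=bot.camera('scene')
cv2.imwrite('pics/w6.png',np.hstack([cv2.resize(w[30:150,200:360],(400,300),interpolation=cv2.INTER_CUBIC),cv2.resize(s[230:350,230:390],(400,300),interpolation=cv2.INTER_CUBIC)]))
```

```text
True moved [-0.0017  0.0004  0.018 ] F tool [ 2.9 -0.4 -3.3] 16.1833
```

View pics/w6.png

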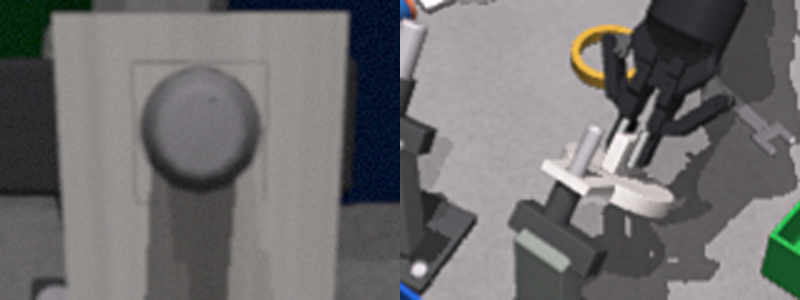

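Contact came after 60 mm, where about 62 mm was expected. A firmer but gentle push will show whether it's really seated.

Run:
```python
from h import *
o=bot.observe();T=R.from_quat(o['tool_rot']).as_matrix();z=T[:,2];p=np.array(o['eef_pos'])
h=bot.line_to(p+z*.008+T[:,0]*.0015,velocity=.02,force_limit=14); o1=bot.observe(); bot.sleep(.15); o2=bot.observe()
for q in(o1,o2): print(h,'moved',(T.T@(q['eef_pos']-p)).round(4),'dF tool',(T.T@(np.array(q['force'])-o['force'])).round(1),q['clock'])
s=bot.camera('scene');t=bot.camera('top');w=bot.camera('wrist')
cv2.imwrite('pics/s7.png',cv2.resize(s[230:350,250:370],(600,600),interpolation=cv2.INTER_CUBIC))
cv2.imwrite('pics/w7.png',w)
```

```text
False moved [-0.0027  0.0004  0.0082] dF tool [-7.8 -1.  -8.6] 16.8417
False moved [-0.0027  0.0004  0.0082] dF tool [-8.2 -1.  -8.6] 16.9917
```

View pics/s7.png

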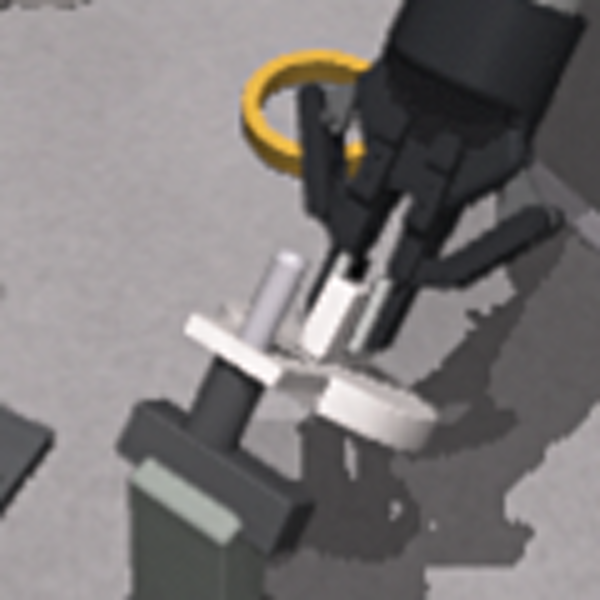

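View pics/w7.png

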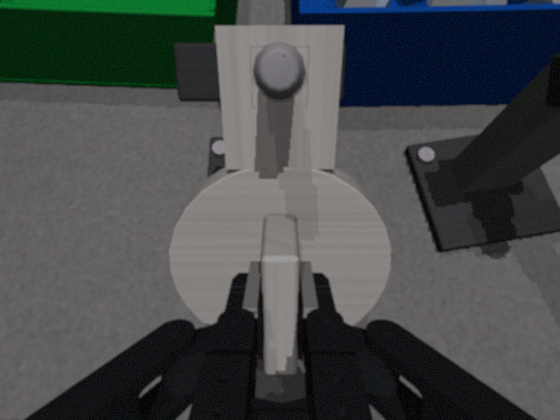

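The wrist view shows the lug closer to the camera, with its end at row 25 instead of 38. The lug is therefore already on the collar, and the last push only pitched the cover about 5° in the grip. The scene view agrees: lug on the collar. I'll back off to relieve the load, then open gently.

Run:
```python
from h import *
o=bot.observe();T=R.from_quat(o['tool_rot']).as_matrix();z=T[:,2];p=np.array(o['eef_pos'])
bot.line_to(p-z*.004-T[:,0]*.0005,velocity=.02); bot.sleep(.2); q=bot.observe()
print('moved',(T.T@(q['eef_pos']-p)).round(4),'F tool',(T.T@(np.array(q['force']))).round(1),T.T@[0,0,-2.4],q['clock'])
s=bot.camera('scene');w=bot.camera('wrist')
cv2.imwrite('pics/w8.png',np.hstack([cv2.resize(w[10:150,200:360],(400,350),interpolation=cv2.INTER_CUBIC),cv2.resize(s[235:340,255:375],(400,350),interpolation=cv2.INTER_CUBIC)]))
```

```text
moved [ 0.0001 -0.0002 -0.004 ] F tool [ 1.2 -2.2  3.2] [-1.5236773  -0.00859549  1.85427442] 17.7917
```

View pics/w8.png

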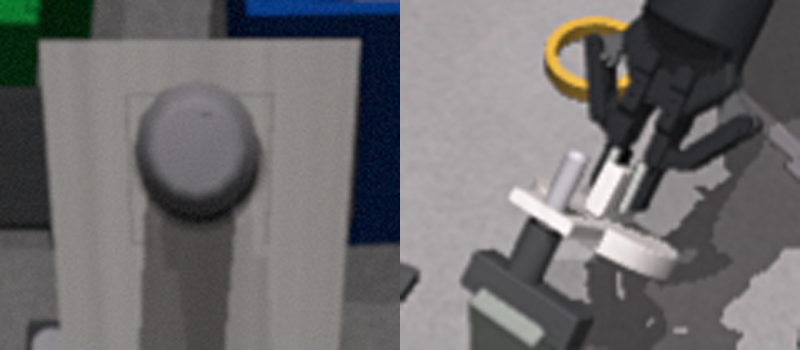

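Backing off may have lifted the lug, since the tilted eye can lock on the peg. The lug end's width (129 vs 115 px) and row (25) put the pitch in the grip at about 8.3°. I'll grip harder, turn the tool about the eye to square the cover to the peg, then press home lightly.

Run:
```python
from h import *
bot.set_gripper(0.0,120)
o=bot.observe();T=R.from_quat(o['tool_rot']).as_matrix();p=np.array(o['eef_pos']); zp=T[:,2]
th=np.radians(8.3); e=np.array([.0876,0,.0029]); E=p+T@e; F0=np.array(o['force'])
for f in (.5,1):
    T2=T@R.from_euler('y',-th*f).as_matrix()
    h=bot.line_to(E-T2@e,velocity=.02,frame=R.from_matrix(T2).as_quat(),force_limit=15); q=bot.observe(); print(h,(T.T@(np.array(q['force'])-F0)).round(1),q['clock'])
p1=np.array(q['eef_pos'])
h=bot.line_to(p1+zp*.012,velocity=.015,force_limit=8); bot.sleep(.1); q=bot.observe()
print(h,'moved',(T.T@(q['eef_pos']-p1)).round(4),'dF',(T.T@(np.array(q['force'])-F0)).round(1),q['clock'])
s=bot.camera('scene');w=bot.camera('wrist')
cv2.imwrite('pics/w9.png',np.hstack([cv2.resize(w[10:150,200:360],(400,350),interpolation=cv2.INTER_CUBIC),cv2.resize(s[235:340,255:375],(400,350),interpolation=cv2.INTER_CUBIC)]))
```

```text
False [-0.9 -0.5 -1.8] 18.5833
False [-0.3  0.1 -0.9] 19.05
True moved [-0.0004 -0.0002  0.0053] dF [ -2.7  -0.4 -11. ] 19.65
```

View pics/w9.png

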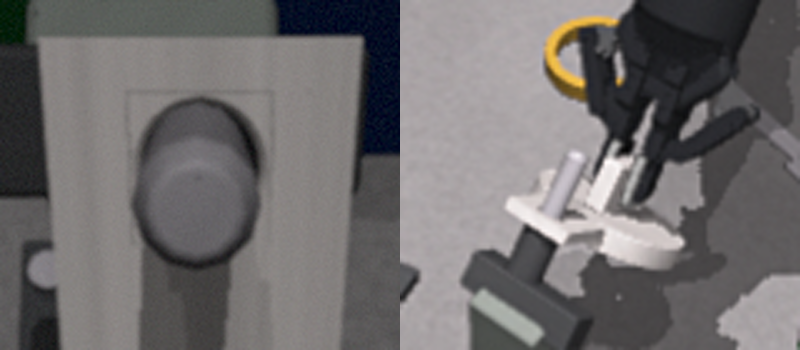

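It moved 5.3 mm and stopped firmly at 11 N with no further slip in the grip. I'll check the eye's depth on the peg, then open slowly, retreat along the tool axis and look.

Run:
```python
from h import *
o=bot.observe();T=R.from_quat(o['tool_rot']).as_matrix();p=np.array(o['eef_pos']);P=pegR(np.radians(1.8))
print('eye in peg frame from tip',(P.T@(p+T@[.0876,0,.0029]-[.6021,.2735,.2253])).round(4),o['force'])
bot.set_gripper(.45,20); bot.sleep(.4)
s=bot.camera('scene');w=bot.camera('wrist');q=bot.observe();print(q['force'],q['opening'],q['clock'])
cv2.imwrite('pics/w10.png',np.hstack([cv2.resize(w,(400,300)),cv2.resize(s[235:340,255:375],(400,300),interpolation=cv2.INTER_CUBIC)]))
```

```text
eye in peg frame from tip [-0.0002 -0.0001 -0.0459] [-3.550126    0.48126848  6.25170951]
[-0.39794773  0.68039962 -0.54707437] 0.45001157677852227 20.625
```

View pics/w10.png

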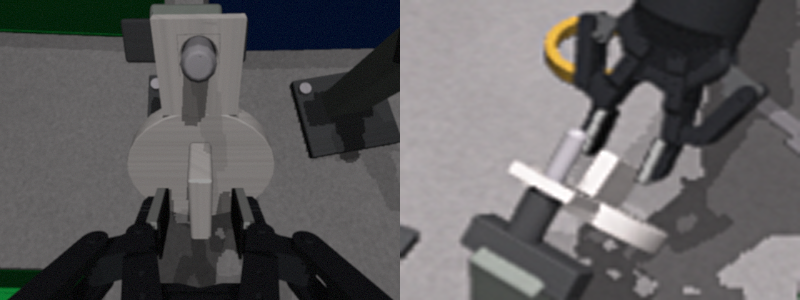

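The cover has been let go. It droops on the peg, cap below. Retreat and inspect from the side.

Run:
```python
from h import *
o=bot.observe();T=R.from_quat(o['tool_rot']).as_matrix();p=np.array(o['eef_pos'])
bot.line_to(p-T[:,2]*.09,velocity=.15); bot.sleep(.2)
s=bot.camera('scene');w=bot.camera('wrist');t=bot.camera('top');q=bot.observe();print(q['force'],q['clock'])
cv2.imwrite('pics/s11.png',cv2.resize(s[235:340,250:370],(684,600),interpolation=cv2.INTER_CUBIC)); cv2.imwrite('pics/w11.png',w)
```

```text
[-0.36079084  0.16030419 -0.11910102] 21.725
```

View pics/s11.png

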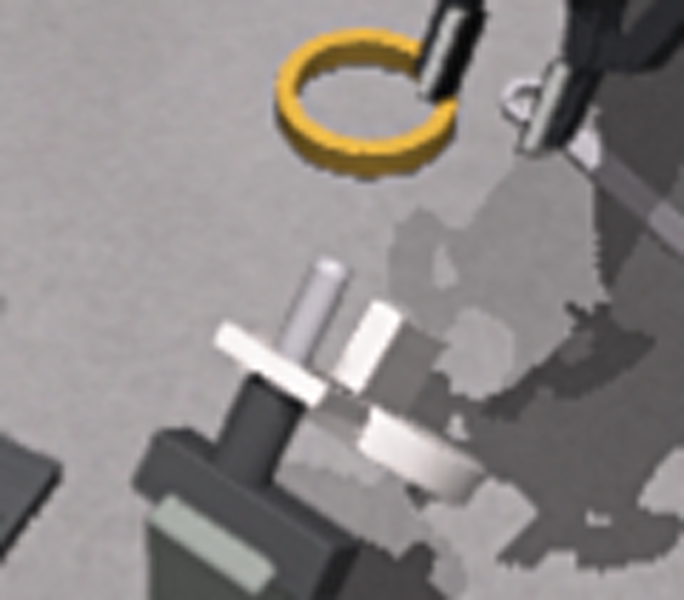

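View pics/w11.png

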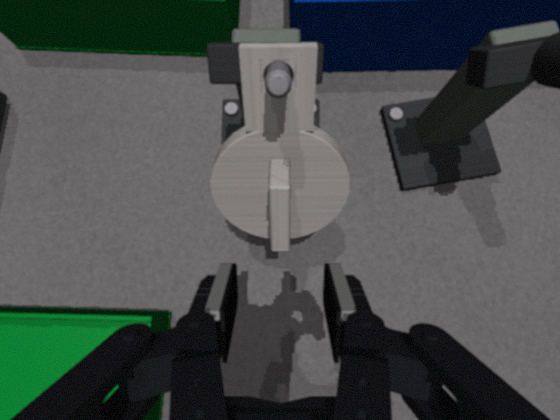

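The side crop shows the lug sitting on the dark collar with no bright peg in between, and about 39 mm of peg above it where 42 is expected. The wrist view shows the cap hanging below the eye and the gripper clear. Backing off a bit more, one final full view, then handing in.

Run:
```python
from h import *
o=bot.observe();T=R.from_quat(o['tool_rot']).as_matrix();p=np.array(o['eef_pos'])
bot.line_to(p-T[:,2]*.05,velocity=.15); bot.sleep(.5)
cv2.imwrite('pics/s12.png',bot.camera('scene'));print(bot.observe()['clock'])
bot.sign_off()
```

```text
22.7583
the job is handed in; nothing more can be done
```

View pics/s12.png

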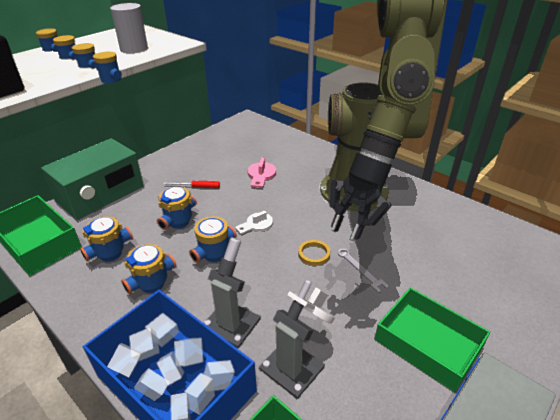

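The large plain cover is off its meter and hanging by its eye on the slim peg, with the cap below the eye. I let go, backed the gripper clear and handed the job in at about 22.8 s. The last picture shows all the meters where they stood and the wide peg untouched.

- **Seating:** The lug stopped firmly with a force change of about 11 N, and the side view shows no gap at the collar.
- **Check that disagreed:** Before I let go, the eye measured about 46 mm below the tip, where 50 mm means home. My estimate of the tip was about 3 mm lower than the stated dimensions give, which explains most of that. The side view showed about 39 mm of peg above the lug where 42 mm is expected, within a pixel or two.
- **Slip in the grip:** My second push onto the collar only pitched the cover, to about 8° in the grip. I backed off, squared it to the peg, gripped harder and pressed it home again before letting go.
- **Droop:** Once released, the cover sagged a little on the peg because of the play in the eye, so the lug is not perfectly flat on the collar.

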